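# Hang the steel cutlery cup on the dish rack

### The job

Hang the round steel cutlery cup by its hook on the white rail at the end of the dish rack, midway between the two blue collars and square to the rail. Its weight is all on one side of the hook, so lower it until the rail carries it before you let go slowly: it must not drop or swing off, and must be left hanging still. Leave the square white holder and the flowered bowl where they are.

Things in the scene. Friction and masses are not known exactly. Their poses are not given: they have to be found in the camera images.
- cutlery_cup: Round steel cutlery cup, 66 across, 78 high (mm), 180 g. Origin: underside centre, z up. To its -y, a hook open downward: strap y -32 to -36; bridge underside z 98, top 102; lip y -62 to -66, down to z 76. Grip tab on the bridge at x 0, y -49: 30 wide (x), 8 thick (y), up to z 140. Rubber foot at z 4 to 26 juts to y -40 and leans on the rack's lower bar when hung. Weight about 35 to +y of tab.
- rail_bay (a point): Centre of the rack's level white hanging rail, midway between blue collars 90 mm apart, 15 mm thick. Rail 8 mm thick, axis 150 mm above the shelf, along this point's x; y points out of the rack to the side where the cup hangs; z up. The hung cup's axes match these. A parallel bar lies 80 mm below. For 140 mm behind the rail the rack is under 160 mm high; plates beyond reach 215 mm.
- white_holder: Bystander: a square white plastic holder, 66 x 66 x 78 mm, with the same hook and tab (140 mm high in all, hook to its -y). Origin: centre of its underside. It must stay where it stands.
- flower_bowl: Bystander: small white ceramic bowl with blue flowers, 120 mm across, 50 mm high. Origin: centre of its underside. It must stay where it stands.

How it is judged:
On the way:
1. The cup's hook sits down on the rail between the collars while the gripper still holds the cup, almost still (x of rail_bay in the frame of cutlery_cup between -0.02 and 0.02 m and y of rail_bay in the frame of cutlery_cup between -0.064 and -0.034 m and z of rail_bay in the frame of cutlery_cup between 0.085 and 0.1 m and angle between cutlery_cup's own z axis and vertical below 0.26 rad and angle between the x axis of cutlery_cup and the x axis of rail_bay, either way round below 0.2 rad and contact force between cutlery_cup and the fingers above 0.3 N and linear speed of cutlery_cup below 0.05 m/s), for 0.2 s.
At the end, for the whole second after the job is handed in: The steel cup hangs still and released, the rail inside its hook within 9 mm of the bridge, within 20 mm of midway between the collars, square to the rail within 0.2 rad, leaning at most 0.26 rad; the white holder and flowered bowl are within 30 mm of where they stood (x of rail_bay in the frame of cutlery_cup between -0.02 and 0.02 m and y of rail_bay in the frame of cutlery_cup between -0.064 and -0.034 m and z of rail_bay in the frame of cutlery_cup between 0.085 and 0.1 m and angle between cutlery_cup's own z axis and vertical below 0.26 rad and angle between the x axis of cutlery_cup and the x axis of rail_bay, either way round below 0.2 rad and contact force between cutlery_cup and the fingers below 0.05 N and linear speed of cutlery_cup below 0.03 m/s and angular speed of cutlery_cup below 0.3 rad/s and distance of each of white_holder, flower_bowl from where it was at the start of the episode below 0.03 m); the robot touches nothing.
It fails at once if The cup drops or swings freely (faster than 0.4 m/s while the gripper does not touch it) (contact force between cutlery_cup and the fingers below 0.05 N and linear speed of cutlery_cup above 0.4 m/s).
It fails at once if The white holder is moved more than 30 mm (distance of white_holder from where it was at the start of the episode above 0.03 m).
It fails at once if The flowered bowl is moved more than 30 mm (distance of flower_bowl from where it was at the start of the episode above 0.03 m).
It also fails if it takes over 53 s, if anything falls off the work surface, if the arm or the gripper's body presses on something with over 40 N, if the wrist force passes 120 N, or if a joint passes its speed limit or range.

### The arm

A 6-joint arm with a two-finger parallel gripper is mounted at the origin on the work surface. World frame = base frame: x ahead of the robot, y to its left, z up, the work surface at z = 0. Lengths are in m, angles in rad, forces in N, time in s.
With the tool pointing down it reaches from about 0.35 to 0.775 m from the base axis. Payload 5.5 kg.
Tool frame: the origin (TCP) lies at the very end of the fingers, on their centre line; the grasp point (between the pads) lies 19 mm behind it (env.grip_point_offset is the distance from the TCP to the grasp point, in m); z points along the fingers, y is the line along which they close (so a half turn about z gives the same grasp; the last joint's range is limited). The gripper opens to 85 mm and grips with 20 to 120 N. Pads are 22 mm wide; open, the fingers measure 114 mm over their backs; the gripper's body (76 mm by 85 mm) begins 54 mm behind the grasp point. The pads swing forward as they close: fully open they stand 13 mm farther back than shut.
Start: joints at [-1.462, 0.313, 0.046, 1.304, 0, 1.431], TCP at [0.142, -0.557, 0.231] pointing down, gripper open.
Joint ranges: [-2.76, 2.76], [-0.86, 1.69], [-1.03, 1.26], [-2.2, 2.34], [-1.47, 1.5], [-3.14, 3.14]. Speed limits (rad/s): [2.57, 2.57, 3.14, 3.14, 3.14, 3.14].

### API

Orientations are given as a unit quaternion [w, x, y, z].
In Python, from workcell import sensors, imaging, workorder, env gives the robot as it stands.
- The arm moves only by the shell command python3 -m handwheel 'ROWS' [FORCE]. ROWS is JSON, a list of rows, each a list of 5 numbers: the shift along the tool's x, y, z in mm, then the turn about the tool's z in rad, then the opening, from 0 (shut) to 1 (fully open). A call has 1 to 8 rows; each row is the pose to reach, as a shift and turn from the pose commanded when the call began, along the tool's axes at that moment; what a row does not reach only later rows make up. A row lasts 1/10 s, in which the tool goes at most 50 mm and 8.59 degrees, less where a joint would pass 70% of its speed; a pose out of reach is approached as far as the arm can. A call with a gripper value outside its range is refused whole. The fingers move at their own pace and stop on an object; FORCE is the grip in N (left out, the last holds). Time passes only in rows, so rows that repeat a pose let the fingers close. It gives the time, the measured TCP pose, the force, the opening and the grip force at its end, in the units of the state.
- sensors.get_state(): the state, without advancing time (a new reading comes with each control period).
- imaging.read_camera(name): name is "side" or "top" or "wrist"; returns a dict with "color" (420x560x3 uint8, blue, green, red), "z_map" (420x560 float32, m along the optical axis (not along the pixel's ray), 0 where there is no reading), "fx", "fy", "cx", "cy" (pixels), "k1" (the pictures are not rectified: a ray, as slopes to the right and down, at radius r is drawn at 1 + k1 r^2 times it, then the intrinsics apply), "xyz" and "rotation" of the camera in the world. Camera axes: x right, y down, z forward; pixel columns grow to the right and rows downward; lengths in m; the calibration is good to about 2 mm. A picture is of the moment at which its call begins.
- workorder.hand_in(): hands the job in; it is judged then, once.
The state is a dict: "clock": time; "joint_pos": joint angles; "qvel": joint speeds; "tau": joint torques, N m; "tcp_pos": TCP position; "orientation": TCP orientation; "wrist_force": force on the tool from outside, world axes, zero at the start; "ft_torque": the same for the moment, N m; "finger_gap": finger opening in m; "grip_force": force on a finger pad.
Only numpy, scipy, OpenCV 4.12 (cv2) and the standard library are available. Lean on these libraries where they do the work, as an engineer would, in place of code of your own. Each camera call takes 0.05 s, during which the arm holds its last target. There are 200 camera calls.

## Working session

There is one attempt and no reset: what is moved stays moved. The work goes in short steps, Python scripts to look and compute and a shell command to move; the robot and the scene stay as the last step left them, time stands still between calls to the robot, and variables do not carry over. Pictures are saved under pics/ and viewed, at most 10 in all, crops included, and the job is handed in when it is done.

```bash
mkdir -p pics; cat > h.py <<'E'
import numpy as np, cv2
from workcell import sensors, imaging, workorder, env
def pts(c):
    h,w=c["z_map"].shape
    v,u=np.mgrid[0:h,0:w]
    K=np.array([[c["fx"],0,c["cx"]],[0,c["fy"],c["cy"]],[0,0,1.]])
    p=cv2.undistortPoints(np.stack([u,v],-1).reshape(-1,1,2).astype(np.float64),K,np.array([c["k1"],0,0,0,0.]) ).reshape(h,w,2) if False else None
    d=np.stack([(u-c["cx"])/c["fx"],(v-c["cy"])/c["fy"]],-1)
    s=d.copy()
    for _ in range(20): s=d/(1+c["k1"]*(s**2).sum(-1,keepdims=True))
    z=c["z_map"]
    P=np.concatenate([s*z[...,None],z[...,None]],-1)
    return P@np.array(c["rotation"]).T+np.array(c["xyz"])
E
python3 - <<'E'
from h import *
s=sensors.get_state();print(s["clock"],s["tcp_pos"],s["orientation"],s["finger_gap"],env.grip_point_offset)
for n in("top","side"):
    c=imaging.read_camera(n);cv2.imwrite(f"pics/{n}0.png",c["color"]);np.savez(f"{n}0.npz",P=pts(c),color=c["color"],z=c["z_map"])
    print(n,c["xyz"],np.round(c["rotation"],3).tolist(),c["fx"],c["k1"])
E
```

```text
0.0 [ 0.14152202 -0.55676781  0.23040301] [-9.38806869e-04  9.92274524e-01  1.24057998e-01  1.94655770e-05] 0.08534016893245289 0.0187Traceback (most recent call last):
  File "<stdin>", line 4, in <module>
  File "h.py", line 13, in pts
    return P@np.array(c["rotation"]).T+np.array(c["xyz"])
           ~^~~~~~~~~~~~~~~~~~~~~~~~~~
ValueError: matmul: Input operand 1 has a mismatch in its core dimension 0, with gufunc signature (n?,k),(k,m?)->(n?,m?) (size 4 is different from 3)
```

Rotation is a quaternion.

```bash
cat > h.py <<'E'
import numpy as np, cv2
from scipy.spatial.transform import Rotation as R
from workcell import sensors, imaging, workorder, env
def rot(q): return R.from_quat(np.roll(q,-1)).as_matrix()
def pts(c):
    h,w=c["z_map"].shape
    v,u=np.mgrid[0:h,0:w]
    d=np.stack([(u-c["cx"])/c["fx"],(v-c["cy"])/c["fy"]],-1)
    s=d.copy()
    for _ in range(20): s=d/(1+c["k1"]*(s**2).sum(-1,keepdims=True))
    z=c["z_map"][...,None]
    return np.concatenate([s*z,z],-1)@rot(c["rotation"]).T+np.array(c["xyz"])
def snap(n,tag):
    c=imaging.read_camera(n);cv2.imwrite(f"pics/{n}{tag}.png",c["color"]);P=pts(c);P[c["z_map"]==0]=np.nan
    np.savez(f"{n}{tag}.npz",P=P,color=c["color"]);return c,P
E
python3 - <<'E'
from h import *
for n in("top","side"):
    c,P=snap(n,0);print(n,c["xyz"],c["rotation"],c["fx"],c["k1"])
E
```

```text
top [0.53487405 0.0907355  0.900806  ] [-0.04277497  0.71516003 -0.69756647  0.0108376 ] 396.90542893709335 -0.04046601104065746
side [0.19216888 0.74733573 0.63797449] [ 0.13928788 -0.24728702  0.84431094 -0.45451849] 518.4985321135896 -0.10804388023476329
```

View pics/top0.png

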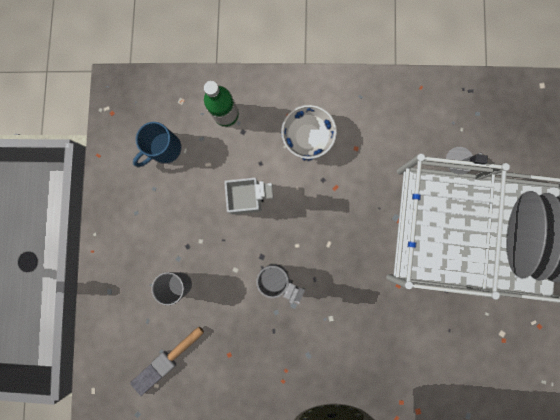

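View pics/side0.png

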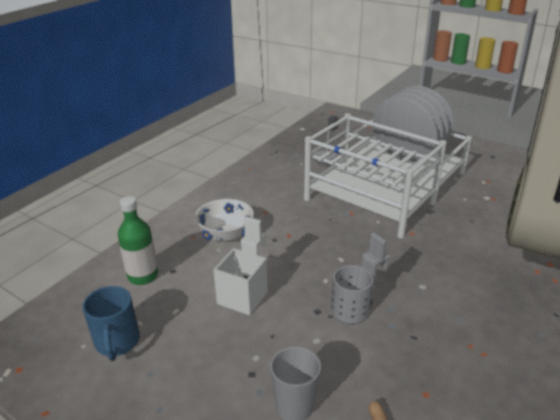

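The top view shows the cup at (273,281) with its tab near (292,292), the white holder at (242,195), and the bowl at (308,132). The rail's blue collars are at (416,197) and (411,244). Next I'll measure these.

```bash
python3 - <<'E'
from h import *
d=np.load("top0.npz");P=d["P"];C=d["color"].astype(int)
hsv=cv2.cvtColor(d["color"],cv2.COLOR_BGR2HSV)
def box(m,u0,u1,v0,v1):
    k=np.zeros(m.shape,bool);k[v0:v1,u0:u1]=1;return m&k
blue=(hsv[...,0]>100)&(hsv[...,0]<135)&(hsv[...,1]>120)
for b in((405,425,188,206),(402,422,236,254)):
    m=box(blue,*b);q=P[m];print("collar",m.sum(),np.nanmedian(q,0),np.nanmax(q[:,2]))
    v,u=np.where(m);print(u.mean(),v.mean())
z=P[...,2]
m=box((z>.068)&(z<.085),250,305,260,310);print("rim",m.sum(),(np.nanmin(P[m],0)+np.nanmax(P[m],0))/2,np.nanmin(P[m],0),np.nanmax(P[m],0))
c,r=cv2.minEnclosingCircle(P[m][:,:2].astype(np.float32));print(c,r)
for lo,hi in((.09,.115),(.115,.15)):
    m=box((z>lo)&(z<hi),250,315,260,315);q=P[m];print("tab",lo,m.sum(),q.mean(0),cv2.minAreaRect(q[:,:2].astype(np.float32)))
m=box((z>.14)&(z<.17),395,425,170,275)
q=P[m];print("rail z",len(q),np.percentile(q[:,2],[5,50,95]))
for v in range(175,272,8):
    zz=[(u,np.round(P[v,u],3).tolist()) for u in range(394,425) if .135<z[v,u]<.17];print(v,zz[:1],zz[-1:],len(zz))
s=np.load("side0.npz");Q=s["P"];hs=cv2.cvtColor(s["color"],cv2.COLOR_BGR2HSV)
b=(hs[...,0]>100)&(hs[...,0]<135)&(hs[...,1]>120)
for bb in((328,344,142,158),(366,384,154,170)):
    m=box(b,*bb);print("side collar",m.sum(),np.nanmedian(Q[m],0))
m=box((Q[...,2]>.115)&(Q[...,2]<.15),360,392,230,270);q=Q[m];print("side tab",len(q),q.mean(0),q.max(0),q.min(0),cv2.minAreaRect(q[:,:2].astype(np.float32)))
E
```

```text
collar 33 [ 0.62116129 -0.12970218  0.15688182] 0.16000749297386074
415.8484848484849 196.12121212121212
collar 33 [ 0.531682   -0.12092428  0.1565903 ] 0.15969015272164855
411.1515151515151 244.21212121212122
rim 184 [0.44804393 0.12403368 0.0751584 ] [0.41534809 0.0774595  0.06815047] [0.48073977 0.17060786 0.08216633]
(0.44555744528770447, 0.12403368204832077) 0.04728429391980171
tab 0.09 192 [0.43007084 0.09460829 0.10240993] ((0.42939671874046326, 0.0941915437579155), (0.03237157315015793, 0.030367113649845123), 67.04606628417969)
tab 0.115 74 [0.43015178 0.09367117 0.13796937] ((0.4293525516986847, 0.09345937520265579), (0.007578314747661352, 0.030009381473064423), 68.17646789550781)
rail z 522 [0.15094466 0.15408374 0.15810487]
175 [(416, [0.662, -0.132, 0.151])] [(420, [0.661, -0.138, 0.154])] 5
183 [(416, [0.646, -0.131, 0.154])] [(419, [0.646, -0.136, 0.155])] 4
191 [(415, [0.631, -0.13, 0.152])] [(418, [0.631, -0.134, 0.155])] 4
199 [(412, [0.616, -0.124, 0.151])] [(420, [0.616, -0.138, 0.154])] 9
207 [(413, [0.601, -0.126, 0.151])] [(417, [0.601, -0.133, 0.154])] 5
215 [(
[... 183 characters left out ...]
 -0.129, 0.153])] 5
239 [(410, [0.541, -0.121, 0.151])] [(414, [0.541, -0.128, 0.153])] 5
247 [(409, [0.526, -0.119, 0.151])] [(413, [0.526, -0.125, 0.155])] 5
255 [(409, [0.511, -0.118, 0.153])] [(412, [0.511, -0.124, 0.154])] 4
263 [(408, [0.497, -0.116, 0.155])] [(412, [0.497, -0.123, 0.155])] 5
271 [(407, [0.482, -0.116, 0.151])] [(411, [0.482, -0.122, 0.155])] 5
side collar 15 [ 0.62248776 -0.12531187  0.15353503]
side collar 14 [ 0.53325717 -0.11885813  0.15333105]
side tab 246 [0.42749582 0.09809519 0.12972759] [0.444092   0.10471014 0.14135351] [0.41345285 0.0862226  0.11518241] ((0.4285890460014343, 0.09590619802474976), (0.011074243113398552, 0.0320117361843586), 69.12149810791016)
```

```bash
cat >> h.py <<'E'
def plan(x,y,z,yaw):
    s=sensors.get_state();M=rot(s["orientation"]);d=M.T@(np.array([x,y,z])-s["tcp_pos"])*1000
    psi=np.arctan2(M[1,0],M[0,0]);t=-(yaw-psi)
    t=(t+np.pi)%(2*np.pi)-np.pi
    print("clock",round(s["clock"],2),"tcp",np.round(s["tcp_pos"],4),"psi",round(psi,3),"j",np.round(s["joint_pos"],2),"shift",np.round(d,1),"turn",round(t,3),"tilt",np.round(M[:,2],3))
E
python3 -m handwheel '[[35,-34,-3,-0.14,1],[70,-68,-6,-0.28,1],[105,-102,-9,-0.42,1],[140,-136,-12,-0.56,1],[175,-170,-15,-0.70,1],[210,-204,-18,-0.84,1],[245,-238,-20,-0.98,1],[280,-273,-20,-1.12,1]]' 40
python3 -c "from h import *;plan(.429,.095,.25,2.767)"
```

```text
clock: 0.95
tcp_pos: [0.3464, -0.2222, 0.2516]
orientation: [0.001, 0.773, 0.634, 0.0]
wrist_force: [1.1, 0.2, 0.1]
finger_gap: 0.0851
grip_force: 0.0
clock 0.95 tcp [ 0.3464 -0.2222  0.2516] psi 1.374 j [-0.77 -0.01 -0.29  1.29 -0.    1.  ] shift [327.2  19.    1.4] turn -1.393 tilt [ 0.001 -0.001 -1.   ]
```

```bash
python3 -m handwheel '[[41,2,0,-0.145,1],[82,5,0,-0.29,1],[123,7,0,-0.435,1],[164,10,0,-0.58,1],[205,12,0,-0.72,1],[246,14,0,-0.87,1],[287,17,0,-1.01,1],[327,19,0,-1.16,1]]'
python3 -m handwheel '[[0,0,0,-0.12,1],[0,0,0,-0.23,1],[0,0,0,-0.23,1]]'
python3 - <<'E'
from h import *
plan(.429,.095,.135,2.767)
c,P=snap("wrist",1)
z=P[...,2]
m=(z>.115)&(z<.15)&(abs(P[...,0]-.43)<.05)&(abs(P[...,1]-.095)<.05);q=P[m];print(len(q),q.mean(0),q.min(0),q.max(0),cv2.minAreaRect(q[:,:2].astype(np.float32)))
m=(z>.06)&(z<.083)&(abs(P[...,0]-.45)<.05)&(abs(P[...,1]-.14)<.05);q=P[m]
print(len(q), cv2.minEnclosingCircle(q[:,:2].astype(np.float32)) if len(q) else 0)
E
```

```text
clock: 1.75
tcp_pos: [0.43, 0.0946, 0.2512]
orientation: [0.0, 0.299, 0.954, -0.0]
wrist_force: [0.3, -1.3, -0.4]
finger_gap: 0.0851
grip_force: 0.0
clock: 2.05
tcp_pos: [0.4297, 0.0933, 0.2509]
orientation: [-0.0, 0.189, 0.982, -0.0]
wrist_force: [0.0, 0.1, -0.6]
finger_gap: 0.0852
grip_force: 0.0
clock 2.05 tcp [0.4297 0.0933 0.2509] psi 2.76 j [ 0.03  0.05 -0.23  1.29 -0.    0.41] shift [  1.2   1.4 115.9] turn -0.007 tilt [-0.001 -0.    -1.   ]
328 [0.4267778  0.09347969 0.13661751] [0.41438194 0.08389092 0.1156206 ] [0.44337419 0.1012373  0.14093385] ((0.4287914037704468, 0.09262334555387497), (0.007677522022277117, 0.0291293878108263), 67.81745910644531)
871 ((0.4454326331615448, 0.13567709922790527), 0.03606906905770302)
```

View pics/wrist1.png

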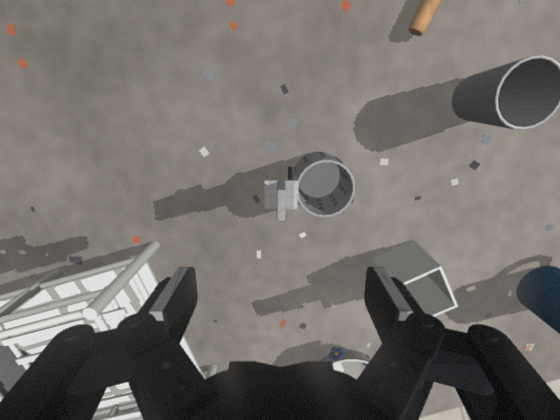

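The wrist view shows the tab at (281,203), thin along the closing line and centred between the open fingers. I'll descend and grip.

```bash
python3 -m handwheel '[[0,0,30,0,1],[0,0,60,0,1],[0,0,90,0,1],[0,0,115,0,1],[0,0,130,0,1],[0,0,141,0,1],[0,0,141,0,0.5],[0,0,141,0,0.3]]' 60
python3 -m handwheel '[[0,0,0,0,0],[0,0,0,0,0],[0,0,0,0,0],[0,0,0,0,0],[0,0,0,0,0],[0,0,0,0,0]]' 60
python3 -c "from h import *;plan(.429,.0935,.11,2.76)"
```

```text
clock: 2.9
tcp_pos: [0.4303, 0.0925, 0.1107]
orientation: [0.0, 0.191, 0.982, 0.0]
wrist_force: [-0.2, 0.8, -0.0]
finger_gap: 0.0593
grip_force: 0.0
clock: 3.5
tcp_pos: [0.4306, 0.0928, 0.111]
orientation: [0.001, 0.19, 0.982, 0.0]
wrist_force: [-0.4, 0.1, 6.5]
finger_gap: 0.007
grip_force: 59.7
clock 3.5 tcp [0.4306 0.0928 0.111 ] psi 2.759 j [ 0.03  0.13 -0.5   0.94 -0.    0.41] shift [1.8 0.1 1. ] turn -0.001 tilt [ 0.002 -0.    -1.   ]
```

```bash
python3 -m handwheel '[[0,0,-5,0,0],[0,0,-15,0,0],[0,0,-30,0,0],[0,0,-50,0,0],[0,0,-70,0,0],[0,0,-90,0,0],[0,0,-105,0,0],[0,0,-115,0,0]]' 60
python3 -m handwheel '[[0,0,-10,0,0],[0,0,-15,0,0],[0,0,-15,0,0]]' 60
python3 - <<'E'
from h import *
plan(.577,-.122,.24,3.053)
c,P=snap("side",2)
s=sensors.get_state();print(s["wrist_force"],s["ft_torque"],s["finger_gap"])
cv2.imwrite("pics/side2c.png",cv2.resize(c["color"][160:340,280:470],None,fx=3,fy=3))
E
```

```text
clock: 4.3
tcp_pos: [0.4302, 0.0928, 0.2268]
orientation: [0.001, 0.19, 0.982, 0.0]
wrist_force: [0.4, 0.3, -1.7]
finger_gap: 0.007
grip_force: 58.6
clock: 4.6
tcp_pos: [0.4302, 0.0928, 0.2407]
orientation: [0.0, 0.19, 0.982, 0.0]
wrist_force: [0.9, -0.1, -1.8]
finger_gap: 0.0069
grip_force: 58.6
clock 4.6 tcp [0.4302 0.0928 0.2407] psi 2.759 j [ 0.03  0.05 -0.26  1.27 -0.    0.41] shift [-216.4 -144.4    0.8] turn -0.294 tilt [ 0.001 -0.    -1.   ]
[ 0.06912829 -0.27932564 -1.96496614] [0.01780468 0.06040078 0.01287544] 0.006853692889739781
```

View pics/side2c.png

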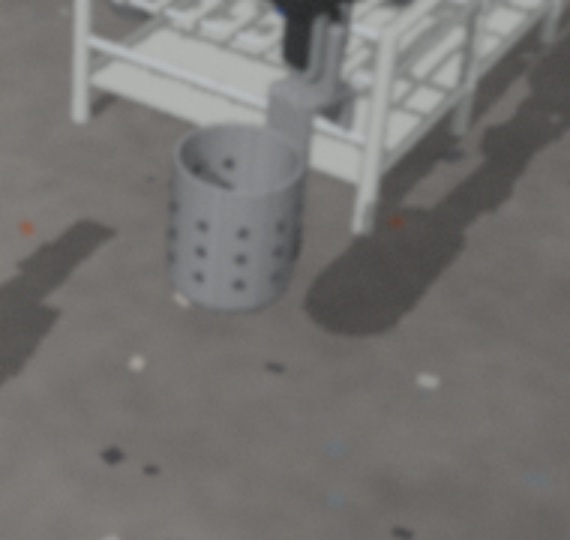

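The cup is held level. I'll carry it to a point in front of the rail.

```bash
python3 -m handwheel '[[-10,-3,0,-0.02,0],[-32,-10,0,-0.06,0],[-62,-20,0,-0.11,0],[-95,-31,0,-0.16,0],[-127,-41,0,-0.21,0],[-154,-50,0,-0.25,0],[-173,-56,0,-0.28,0],[-182,-59,0,-0.294,0]]' 60
python3 -m handwheel '[[0,0,0,0,0],[0,0,0,0,0]]'
python3 - <<'E'
from h import *
plan(.577,-.129,.24,3.053)
c,P=snap("side",3)
c,P=snap("wrist",3)
c,P=snap("top",3)
hsv=cv2.cvtColor(c["color"],cv2.COLOR_BGR2HSV)
b=(hsv[...,0]>100)&(hsv[...,0]<135)&(hsv[...,1]>120)
E
```

```text
clock: 5.45
tcp_pos: [0.5775, -0.0312, 0.2387]
orientation: [-0.001, 0.045, 0.999, 0.0]
wrist_force: [0.1, -0.3, -1.5]
finger_gap: 0.0072
grip_force: 58.6
clock: 5.65
tcp_pos: [0.5759, -0.0294, 0.2397]
orientation: [-0.001, 0.045, 0.999, 0.0]
wrist_force: [-0.0, 0.0, -1.5]
finger_gap: 0.0072
grip_force: 58.6
clock 5.65 tcp [ 0.5759 -0.0294  0.2397] psi 3.053 j [-0.19  0.32  0.07  1.33  0.   -0.1 ] shift [-10.  -99.1  -0.3] turn -0.0 tilt [-0.002  0.001 -1.   ]
```

View pics/wrist3.png

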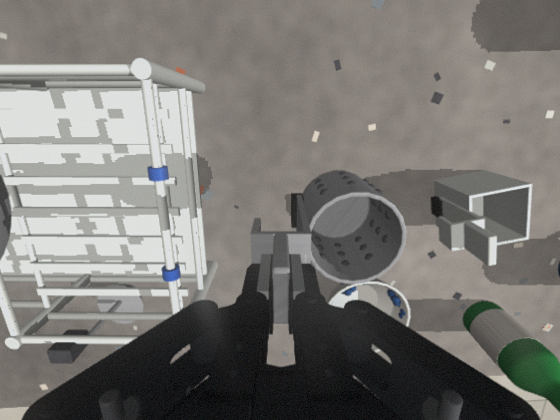

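The wrist view has the collars at (158,173) and (171,273), and the tab and cup at (281,245) and (352,230). I'll refine the rail position from it.

```bash
python3 - <<'E'
from h import *
d=np.load("wrist3.npz");P=d["P"];hsv=cv2.cvtColor(d["color"],cv2.COLOR_BGR2HSV)
b=(hsv[...,0]>100)&(hsv[...,0]<135)&(hsv[...,1]>120);z=P[...,2]
cs=[]
for v0,v1 in((160,188),(260,288)):
    m=np.zeros_like(b);m[v0:v1,140:190]=b[v0:v1,140:190];q=P[m];cs.append((np.nanmin(q,0)+np.nanmax(q,0))/2);print(m.sum(),cs[-1],np.nanmedian(q,0),np.nanmax(q[:,2]))
print("mid",(cs[0]+cs[1])/2)
m=np.zeros_like(b);m[80:320,130:190]=1;m&=(z>.148)&(z<.157)&(P[...,0]>.49)&(P[...,0]<.66)&~b
q=P[m];vx,vy,x0,y0=cv2.fitLine(q[:,:2].astype(np.float32),cv2.DIST_HUBER,0,.01,.01).ravel();print("rail",len(q),vy/vx,np.arctan(vy/vx),"y at .577",y0+vy/vx*(.577-x0),z[m].max())
# lower bar
m=np.zeros_like(b);m[80:290,170:215]=1;m&=(z>.06)&(z<.078);q=P[m];print("low",len(q),np.nanmedian(q,0))
if len(q)>20:
    l=cv2.fitLine(q[:,:2].astype(np.float32),cv2.DIST_HUBER,0,.01,.01).ravel();print("low y at .577",l[3]+l[1]/l[0]*(.577-l[2]))
# cup: rim circle
m=np.zeros_like(b);m[160:290,295:410]=1;m&=(z>.19)&(z<.215);q=P[m];print("rim",len(q),cv2.minEnclosingCircle(q[:,:2].astype(np.float32)),np.percentile(q[:,2],[5,50,95]))
# bridge
m=np.zeros_like(b);m[225:265,250:315]=1;m&=(z>.222)&(z<.24);q=P[m];print("bridge",len(q),cv2.minAreaRect(q[:,:2].astype(np.float32)),np.median(q[:,2]))
E
```

```text
202 [ 0.53214606 -0.123859    0.1538436 ] [ 0.53214581 -0.12285153  0.15517147] 0.1578995812376139
159 [ 0.62136057 -0.13210888  0.15257843] [ 0.62150323 -0.13095226  0.15505394] 0.1570451435351705
mid [ 0.57675331 -0.12798394  0.15321101]
rail 1816 -0.093021154 -0.09275424 y at .577 -0.128182 0.15673140331394148
low 1620 [ 0.55614332 -0.12689325  0.07176461]
low y at .577 -0.12854925
rim 3028 ((0.5794609189033508, 0.014700982719659805), 0.036335330456495285) [0.19136313 0.20228692 0.20628071]
bridge 1411 ((0.5686786770820618, -0.03019234538078308), (0.034249041229486465, 0.019569596275687218), 85.3642578125) 0.22949044126899018
```

```bash
python3 -m handwheel '[[-1,-8,0,0,0],[-2,-22,0,0,0],[-4,-40,0,0,0],[-6,-58,0,0,0],[-7,-75,0,0,0],[-9,-88,0,0,0],[-9,-96,0,0,0],[-9.5,-100,0,0,0]]' 60
python3 -m handwheel '[[0,0,5,0,0],[0,0,15,0,0],[0,0,27,0,0],[0,0,37,0,0],[0,0,45,0,0],[0,0,50,0,0],[0,0,52,0,0],[0,0,52,0,0]]'
python3 - <<'E'
from h import *
plan(.5765,-.130,.168,3.05)
c,P=snap("side",4)
cv2.imwrite("pics/side4c.png",cv2.resize(c["color"][60:250,280:470],None,fx=3,fy=3))
E
```

```text
clock: 6.6
tcp_pos: [0.5772, -0.1314, 0.2402]
orientation: [-0.0, 0.045, 0.999, 0.0]
wrist_force: [-0.3, -0.2, -1.1]
finger_gap: 0.0068
grip_force: 58.6
clock: 7.4
tcp_pos: [0.5773, -0.1303, 0.1881]
orientation: [-0.0, 0.044, 0.999, 0.0]
wrist_force: [1.2, -0.5, -0.7]
finger_gap: 0.007
grip_force: 58.7
clock 7.4 tcp [ 0.5773 -0.1303  0.1881] psi 3.053 j [-0.36  0.36  0.01  1.22 -0.   -0.27] shift [ 0.8  0.3 20.1] turn 0.003 tilt [-0.  0. -1.]
```

View pics/side4c.png

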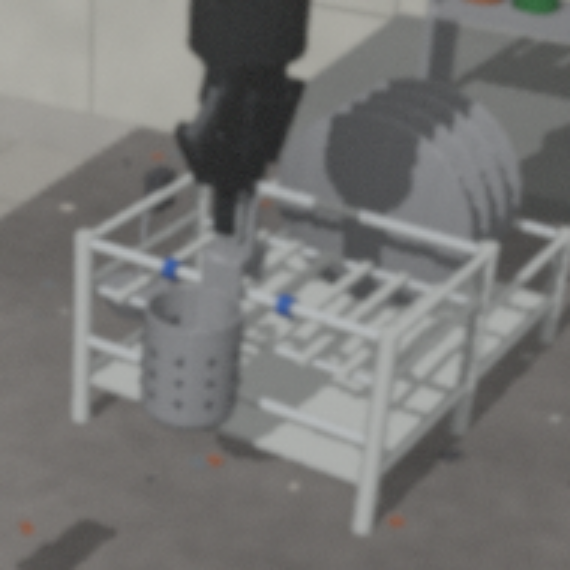

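The hook strap at (222,265) straddles the rail midway between the collars at (170,268) and (285,305), and the cup is outside the rack. I'll lower it until the wrist force shows contact.

```bash
python3 -m handwheel '[[0,0,4,0,0],[0,0,8,0,0],[0,0,11,0,0],[0,0,14,0,0],[0,0,16,0,0],[0,0,17,0,0],[0,0,17,0,0]]' 60
python3 -m handwheel '[[0,0,1,0,0],[0,0,1,0,0]]'
python3 -m handwheel '[[0,0,1,0,0],[0,0,1,0,0]]'
python3 -m handwheel '[[0,0,0.5,0,0],[0,0,0.5,0,0]]'
```

```text
clock: 8.15
tcp_pos: [0.5773, -0.1304, 0.1711]
orientation: [-0.0, 0.044, 0.999, -0.0]
wrist_force: [0.5, 0.3, -1.7]
finger_gap: 0.0069
grip_force: 58.7
clock: 8.35
tcp_pos: [0.5774, -0.1304, 0.1703]
orientation: [0.0, 0.044, 0.999, -0.0]
wrist_force: [0.3, -0.0, -1.0]
finger_gap: 0.0069
grip_force: 58.7
clock: 8.55
tcp_pos: [0.5773, -0.1304, 0.1692]
orientation: [0.0, 0.044, 0.999, -0.0]
wrist_force: [0.1, 0.3, -0.5]
finger_gap: 0.007
grip_force: 58.7
clock: 8.75
tcp_pos: [0.5773, -0.1304, 0.1687]
orientation: [-0.0, 0.044, 0.999, -0.0]
wrist_force: [-0.0, 0.2, -0.8]
finger_gap: 0.0072
grip_force: 58.7
```

```bash
python3 -m handwheel '[[0,0,0.7,0,0],[0,0,0.7,0,0],[0,0,0.7,0,0]]'
python3 -m handwheel '[[0,0,0.7,0,0],[0,0,0.7,0,0],[0,0,0.7,0,0]]'
```

```text
clock: 9.05
tcp_pos: [0.5773, -0.1304, 0.1681]
orientation: [-0.0, 0.044, 0.999, -0.0]
wrist_force: [0.0, 0.1, -2.1]
finger_gap: 0.0069
grip_force: 58.7
clock: 9.35
tcp_pos: [0.5773, -0.1304, 0.1673]
orientation: [-0.0, 0.044, 0.999, -0.0]
wrist_force: [-0.5, -0.1, -2.0]
finger_gap: 0.0073
grip_force: 58.7
```

```bash
python3 -m handwheel '[[0,0,0.7,0,0],[0,0,0.7,0,0],[0,0,0.7,0,0]]'
python3 -m handwheel '[[0,0,0.7,0,0],[0,0,0.7,0,0],[0,0,0.7,0,0]]'
python3 -m handwheel '[[0,0,0.7,0,0],[0,0,0.7,0,0],[0,0,0.7,0,0]]'
```

```text
clock: 9.65
tcp_pos: [0.5775, -0.1305, 0.167]
orientation: [0.0, 0.044, 0.999, -0.0]
wrist_force: [-1.0, 0.6, 1.4]
finger_gap: 0.0073
grip_force: 59.1
clock: 9.95
tcp_pos: [0.5775, -0.1305, 0.167]
orientation: [0.0, 0.044, 0.999, -0.0]
wrist_force: [-1.8, 0.3, 5.0]
finger_gap: 0.007
grip_force: 59.8
clock: 10.25
tcp_pos: [0.5775, -0.1305, 0.1669]
orientation: [0.001, 0.044, 0.999, -0.0]
wrist_force: [-2.6, 1.3, 8.8]
finger_gap: 0.007
grip_force: 60.4
```

The rail is carrying it. I'll ease the press and bring the foot in to the lower bar, then release slowly.

```bash
python3 -m handwheel '[[0,0,-1,0,0],[0,0,-1,0,0],[0,0,-1,0,0]]' 40
python3 -m handwheel '[[0,-1,0,0,0],[0,-1.5,0,0,0],[0,-1.5,0,0,0]]'
python3 -m handwheel '[[0,-0.7,0,0,0],[0,-0.7,0,0,0],[0,-0.7,0,0,0]]'
python3 -m handwheel '[[0,-0.7,0,0,0],[0,-0.7,0,0,0],[0,-0.7,0,0,0]]'
```

```text
clock: 10.55
tcp_pos: [0.5775, -0.1305, 0.167]
orientation: [0.0, 0.044, 0.999, -0.0]
wrist_force: [-1.9, 0.7, 6.4]
finger_gap: 0.007
grip_force: 59.6
clock: 10.85
tcp_pos: [0.5776, -0.1311, 0.167]
orientation: [0.001, 0.044, 0.999, 0.001]
wrist_force: [-1.1, 3.3, 7.4]
finger_gap: 0.0068
grip_force: 59.8
clock: 11.15
tcp_pos: [0.5777, -0.1318, 0.167]
orientation: [0.001, 0.044, 0.999, 0.001]
wrist_force: [-0.7, 4.2, 6.3]
finger_gap: 0.0068
grip_force: 59.8
clock: 11.45
tcp_pos: [0.5778, -0.1324, 0.167]
orientation: [0.001, 0.044, 0.999, 0.001]
wrist_force: [-0.4, 4.1, 5.6]
finger_gap: 0.0068
grip_force: 59.7
```

```bash
python3 -m handwheel '[[0,-0.5,-0.8,0,0],[0,-1,-0.8,0,0],[0,-1,-0.8,0,0]]' 20
python3 -m handwheel '[[0,0,0,0,0.05],[0,0,0,0,0.06],[0,0,0,0,0.07],[0,0,0,0,0.075],[0,0,0,0,0.08],[0,0,0,0,0.085],[0,0,0,0,0.09],[0,0,0,0,0.095]]' 20
```

```text
clock: 11.75
tcp_pos: [0.5773, -0.1338, 0.167]
orientation: [0.0, 0.044, 0.999, 0.001]
wrist_force: [1.6, 3.3, 1.1]
finger_gap: 0.007
grip_force: 59.1
clock: 12.55
tcp_pos: [0.5767, -0.1347, 0.1669]
orientation: [-0.0, 0.044, 0.999, -0.001]
wrist_force: [2.1, 2.7, -0.5]
finger_gap: 0.0078
grip_force: 6.8
```

```bash
python3 -m handwheel '[[0,0,0,0,0.097],[0,0,0,0,0.1],[0,0,0,0,0.103],[0,0,0,0,0.106],[0,0,0,0,0.11],[0,0,0,0,0.115],[0,0,0,0,0.12],[0,0,0,0,0.125]]' 20
python3 -m handwheel '[[0,0,0,0,0.13],[0,0,0,0,0.14],[0,0,0,0,0.15],[0,0,0,0,0.16],[0,0,0,0,0.18],[0,0,0,0,0.2],[0,0,0,0,0.22],[0,0,0,0,0.24]]' 20
python3 - <<'E'
from h import *
c,P=snap("side",5)
cv2.imwrite("pics/side5c.png",cv2.resize(c["color"][60:250,280:470],None,fx=3,fy=3))
E
```

```text
clock: 13.35
tcp_pos: [0.577, -0.1343, 0.1671]
orientation: [-0.0, 0.044, 0.999, -0.0]
wrist_force: [0.2, 0.8, -0.0]
finger_gap: 0.0105
grip_force: 0.0
clock: 14.15
tcp_pos: [0.577, -0.1343, 0.1671]
orientation: [0.0, 0.044, 0.999, -0.0]
wrist_force: [0.1, -0.5, 0.0]
finger_gap: 0.0207
grip_force: 0.0
```

View pics/side5c.png

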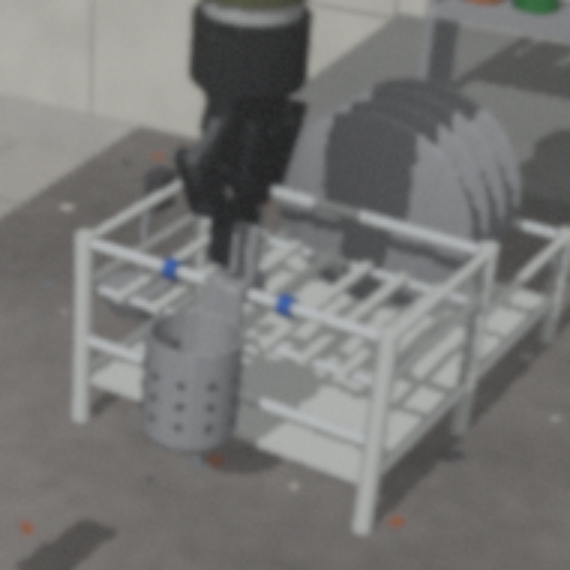

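The cup hangs upright on the rail between the collars, with the fingers clear of the tab at (235,245). I'll open a bit more and retreat upward.

```bash
python3 -m handwheel '[[0,0,0,0,0.4],[0,0,0,0,0.5],[0,0,0,0,0.5],[0,0,-5,0,0.5],[0,0,-15,0,0.5],[0,0,-30,0,0.5],[0,0,-50,0,0.5],[0,0,-70,0,0.5]]'
python3 -m handwheel '[[0,0,-20,0,0.5],[0,0,-40,0,0.5],[0,0,-55,0,0.5],[0,0,-60,0,0.5],[0,0,-60,0,0.5],[0,0,-60,0,0.5]]'
python3 - <<'E'
from h import *
c,P=snap("top",6)
A=np.load("top0.npz")["color"]
def d(b): u0,u1,v0,v1=b; return cv2.absdiff(A,c["color"])[v0:v1,u0:u1].mean().round(2)
print("holder diff",d((220,275,170,220)),"bowl",d((280,340,105,162)))
z=P[...,2]
m=np.zeros(z.shape,bool);m[190:260,380:430]=1
m&=(z>.185)&(z<.205);q=P[m];print(len(q),q.mean(0) if len(q) else 0,cv2.minAreaRect(q[:,:2].astype(np.float32)) if len(q)>3 else 0)
snap("wrist",6)
E
```

```text
clock: 15.0
tcp_pos: [0.577, -0.1343, 0.2386]
orientation: [0.0, 0.044, 0.999, -0.0]
wrist_force: [0.4, -0.0, 0.4]
finger_gap: 0.0427
grip_force: 0.0
clock: 15.6
tcp_pos: [0.5768, -0.1342, 0.2966]
orientation: [-0.0, 0.044, 0.999, 0.0]
wrist_force: [-0.3, -0.4, -0.4]
finger_gap: 0.0429
grip_force: 0.0
holder diff 2.82 bowl 2.89
68 [ 0.56877385 -0.13297876  0.19429151] ((0.569187581539154, -0.1342705637216568), (0.008751612156629562, 0.01811152882874012), 84.37601470947266)
```

View pics/wrist6.png

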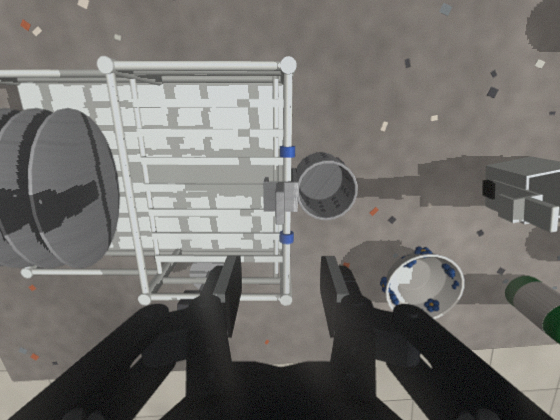

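The cup hangs square, its bridge at (281,195) midway between the collars at (287,152) and (287,238). The holder and bowl haven't moved and the gripper is clear, so I'll hand in.

```bash
python3 -c "from h import *;print(workorder.hand_in())"
```

```text
the job is handed in; nothing more can be done
None
```

The steel cup hangs on the rail, square and midway between the blue collars, with the gripper clear of it and the holder and bowl unmoved in the last pictures; I handed the job in after about 16 s, and no verdict came back.

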